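Put the fume extractor's filter in and set its airflow

TASK

The bench fume extractor stands with its filter drawer open: set the loose filter cartridge down flat in the drawer (lower it in, do not drop it), then push the drawer fully home past its catch so that it stays seated, without slamming it. After that, slide the airflow grip on the extractor's top along its track until it is level with the steel pointer beside the track. Leave the pointer and the other things on the bench where they are, and let go of everything.

Things in the scene. Friction and masses are not known exactly. Their poses are not given: they have to be found in the camera images.
- extractor: fixed bench fume extractor: grey box 190 deep (x), 200 wide (y), its flat deck 162 mm above the table; the filter drawer opens in its front, just below the deck, the airflow track is on the deck. Origin: on the table, 90 mm behind the front face, mid-width; x points from the drawer side (towards the robot) to the back, y to the left seen from the robot, z up. Axes of its points are the same
- drawer (a joint): how far the filter drawer is open, m: 0 fully home at its stop, at most 0.15. It slides along the extractor's x axis and opens to -x. 1 to 2 N moves it and it stays put, except near home: a sprung catch resists from about 20 to 8 mm open, where 5 to 8 N of push is needed; from 8 mm on it pulls the drawer in and holds it at 0. Short of that it pushes the drawer back out
- drawer_pull (a point): middle of the front edge of the drawer's aluminium pull lip, the drawer's foremost part, 138 mm above the table, 120 mm in front of the extractor's origin when closed. The lip is 110 mm wide, 8 mm thick, standing 16 mm out from the plain black front panel (194 mm wide, 14 mm thick, 88 to 148 mm above the table). A push on the lip's edge or on the panel closes the drawer
- drawer_floor (a point): middle of the tray's inner floor, 97 mm above the table. Open tray, inside 160 (x) by 166 mm (y), walls 33 mm high; the front wall's inner face is 80 mm in front of this point and the front panel before it rises 51 mm above the floor. The part of the tray behind the extractor's front face lies under the deck, whose underside is 55 mm above the floor. Closed: 5 mm in front of the extractor's origin
- cartridge: loose filter cartridge, about 0.2 kg: flat grey panel 90 (its x) by 120 (its y) by 20 mm with paper pleats and a black grip rib on the middle of its top: 64 mm long along x, 14 mm thick along y, 20 to 46 mm above the underside. Origin: centre of the underside, z up. It goes flat into the front of the tray, its 90 mm side along the drawer's travel, either way round
- fader (a joint): position of the airflow grip along its track, m: 0 at the right end (extractor's -y), growing to 0.12 at the left end (+y). About 1.5 N moves it and it stays where it is left
- fader_top (a point): middle of the top of the airflow grip, a black block 28 (x) by 20 (y) by 40 mm high, top 216 mm above the table. Its track is 40 mm wide, 170 mm long along y, upper face 176 mm above the table, its centre line 30 mm in front of the extractor's origin
- marker (a joint): position of the steel pointer along the track, on the same scale as fader: grip and pointer are level when both read the same. Friction holds it; it is not to be moved
- marker_tip (a point): tip of the steel pointer, a low piece 25 (x) by 10 (y) by 10 mm on the deck beside the rear (+x) edge of the track, pointing at the track; its upper side is 173 mm above the table. The grip is level with it when both have the same y in the extractor's frame
- reel: bystander, leave alone: reel of LED strip, a flat black disc 116 mm across and 15 mm high. Origin: about the middle of its underside
- screwdriver: bystander, leave alone: screwdriver, 190 mm long, handle 26 mm thick. Origin: about the middle of its underside
- solder_sucker: bystander, leave alone: solder sucker, a lying tube 156 mm long, 20 mm thick. Origin: about the middle of its underside
- crimper: bystander, leave alone: crimping pliers lying flat, about 160 mm long, 14 mm high. Origin: about the middle of its underside
- glue_gun: bystander, leave alone: glue gun lying on its side, about 240 x 150 mm, 34 mm high. Origin: about the middle of its underside
- parts_box: bystander, leave alone: closed parts box, 90 x 130 x 30 mm. Origin: about the middle of its underside
- circuit_board: bystander, leave alone: circuit board, 70 x 100 mm, 14 mm high with its components. Origin: about the middle of its underside
There are look-alikes about, which are no part of the job. Leave any orange look-alike of the cartridge alone.

How it is judged:
By the outcome, as a careful person would: the job done as asked, in the order asked, and still so for the second after the job is handed in, with the robot touching nothing.
It also fails if it takes over 64 s, if anything falls off the work surface, if the arm or the gripper's body presses on something with over 40 N, if the wrist force passes 120 N, or if a joint passes its speed limit or range.

ROBOT

A 6-joint arm with a two-finger parallel gripper is mounted at the origin on the work surface. World frame = base frame: x ahead of the robot, y to its left, z up, the work surface at z = 0. Lengths are in mm, angles in rad, forces in N, time in s.
With the tool pointing down it reaches from about 275 to 825 mm from the base axis. Payload 5.2 kg.
Tool frame: the origin (TCP) lies where the fingers leave the gripper's body, on its centre line; the fingertips stand 84 mm ahead of it and the grasp point (between the pads) lies 65 mm ahead of it (ctrl.tcp_to_grasp is the distance from the TCP to the grasp point, in mm); z points along the fingers, y is the line along which they close (so a half turn about z gives the same grasp; the last joint's range is limited). The gripper opens to 93 mm and grips with 3 to 60 N. Pads are 15 mm wide; open, the fingers measure 128 mm over their backs; the gripper's body (75 mm by 188 mm) begins 65 mm behind the grasp point.
Start: joints at [-1.492, 0.259, 1.535, -0, 1.348, -0.203], TCP at [152.968, -528.305, 302.753] pointing down, gripper open.
Joint ranges: [-3.14, 3.14], [-0.91, 2.08], [0.19, 2.58], [-1.22, 4.36], [0.22, 2.71], [-3.12, 3.12]. Speed limits (rad/s): [2.57, 2.57, 3.14, 3.14, 3.14, 3.14].

INTERFACE

Orientations are given as a rotation vector (axis times angle).
In Python, from workcell import ctrl, fingers, solve_ik, monitor, imaging, ticket gives the robot as it stands. Calls block until the motion is done:
- ctrl.movep(position, orientation): joint-space move of the TCP to a pose.
- ctrl.line_to(position, ori=None, v=150): straight line of the TCP; ori=None keeps the orientation; v is the mean speed in mm/s.
- ctrl.set_joints(angles): joint-space move.
- fingers.set_gripper(opening, grasp_force=None): finger opening in mm; grasp_force is the grip in N (None keeps the last); returns when the fingers have stopped.
- ctrl.dwell(seconds).
- solve_ik(position, orientation): joint angles nearest the present ones, or None.
- monitor.sense(): the state.
- imaging.grab_frame(name): name is "side" or "top" or "wrist"; returns a dict with "pixels" (384x512x3 uint8, blue, green, red), "fov_y" (degrees; the focal length in pixels is half the picture's height over the tangent of half this angle, whatever the lens; pixels are square), "cx", "cy" (the principal point, pixels), "extrinsics" (4x4, takes a point from camera to world coordinates); the wrist camera has in their place "tool_from_camera" (4x4, takes a point from camera to tool coordinates, whose origin is the TCP and whose axes are the flange's). Camera axes: x right, y up, looking along -z (the intrinsics and any distortion apply to the point x, -y, -z); pixel columns grow to the right and rows downward; lengths in mm; the calibration is good to about 2 mm. A picture is of the moment at which its call begins: read the wrist's pose just before it. There is no depth.
A pose or a line that the arm cannot do raises ctrl.Unreachable and nothing moves.
- ticket.finish_job(): hands the job in; it is judged then, once.
The state is a dict: "clock": time; "joint_positions": joint angles; "joint_vel": joint speeds; "joint_torque": joint torques, N m; "eef_pos": TCP position; "eef_rot": TCP orientation; "wrist_force": force on the tool from outside, world axes, zero at the start; "moment": the same for the moment, N m; "opening": finger opening in mm; "grip_force": force on a finger pad.
Only numpy, scipy, OpenCV 4.12 (cv2) and the standard library are available. Lean on these libraries where they do the work, as an engineer would, in place of code of your own. Each camera call takes 0.05 s, during which the arm holds its last target. There are 200 camera calls.

## Working session

There is one attempt and no reset: what is moved stays moved. The work goes in short steps, each a Python script; the robot and the scene stay as the last script left them, time stands still between calls to the robot, and variables do not carry over. Pictures are saved under pics/ and viewed, at most 10 in all, crops included, and the job is handed in when it is done.

```bash
ls; mkdir -p pics; python3 - <<'E'
from workcell import imaging, monitor
import cv2, numpy as np
for n in ("top","side"):
    f=imaging.grab_frame(n); cv2.imwrite(f"pics/{n}0.png",f["pixels"])
    print(n,[(k,np.round(v,3).tolist() if k!="pixels" else 0) for k,v in f.items() if not isinstance(v,str)])
print(monitor.sense())
f=imaging.grab_frame("wrist"); print([(k,np.round(v,3).tolist()) for k,v in f.items() if k!="pixels" and not isinstance(v,str)])
E
```

```text
pics
top [('pixels', 0), ('fov_y', 53.296), ('cx', 256.004), ('cy', 192.202), ('extrinsics', [[-0.007, 0.997, -0.072, 419.128], [-1.0, -0.008, -0.004, 6.216], [-0.004, 0.072, 0.997, 1126.807], [0.0, 0.0, 0.0, 1.0]])]
side [('pixels', 0), ('fov_y', 53.364), ('cx', 262.33), ('cy', 192.633), ('extrinsics', [[-0.94, 0.165, -0.3, 144.273], [-0.342, -0.476, 0.81, 1015.83], [-0.008, 0.864, 0.503, 778.577], [0.0, 0.0, 0.0, 1.0]])]
{'clock': 0.1, 'joint_positions': array([-1.49174168e+00,  2.59255843e-01,  1.53594819e+00, -4.04882889e-05,
        1.34796538e+00, -2.02797611e-01]), 'joint_vel': array([ 2.42057243e-04, -8.89504219e-04, -3.82095656e-03,  7.49544909e-05,
       -7.74481056e-04, -9.60788324e-04]), 'joint_torque': array([ 1.83716780e-03, -4.38207865e+01, -2.84644675e+01,  7.20868190e-02,
        3.62692249e-02, -5.16391162e-05]), 'eef_pos': array([ 152.95981943, -527.94772014,  302.01861353]), 'eef_rot': array([-3.10888542e+00, -4.41061057e-01, -9.12011569e-05]), 'wrist_force': array([-0.27063143, -0.1478204 ,  0.16223818]), 'moment': array([0.03367032, 0.02748065, 0.03887186]), 'grip_force': 0.0, 'opening': 92.86711022294362}
[('fov_y', 61.713), ('cx', 253.931), ('cy', 187.352), ('tool_from_camera', [[0.001, 0.962, 0.273, 75.991], [1.0, -0.001, 0.001, -0.175], [0.001, 0.273, -0.962, -82.826], [0.0, 0.0, 0.0, 1.0]])]
```

```bash
python3 - <<'E'
from workcell import imaging
f=imaging.grab_frame("top"); print({k:v for k,v in f.items() if k not in("pixels","extrinsics")})
import cv2
for n in("top","side"):
    cv2.imwrite(f"pics/{n}0b.png",cv2.resize(cv2.imread(f"pics/{n}0.png"),(800,600),interpolation=cv2.INTER_CUBIC))
E
```

```text
{'fov_y': 53.2956649180591, 'cx': 256.00423714811524, 'cy': 192.2022310252687}
```

View pics/top0b.png

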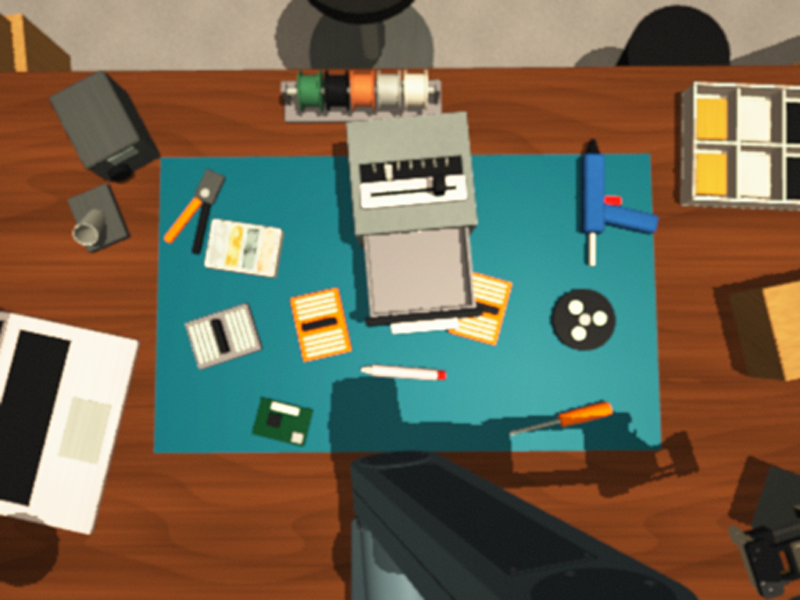

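View pics/side0b.png

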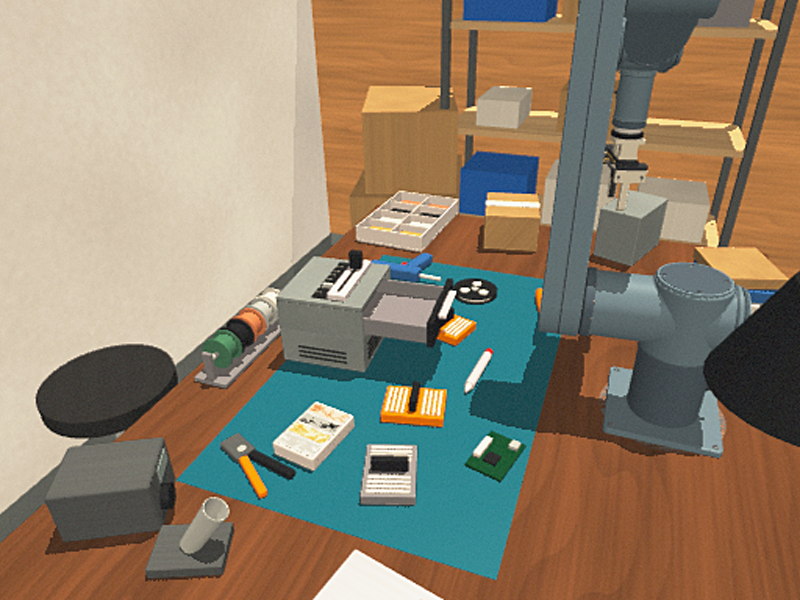

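Top view (800×600 scale): candidates for the cartridge are the grey panel with a black rib at (223,336), and orange look-alikes at (320,324) and (482,308); the grey one is right. The drawer is open with its panel's top edge at about (422,317). The black grip is at about (439,184) and the pale pointer at about (389,172). The side view agrees.

```bash
cat > h.py <<'E'
import numpy as np, cv2
from scipy.spatial.transform import Rotation as R
from workcell import ctrl, fingers, solve_ik, monitor, imaging, ticket
def cam(name):
    s=monitor.sense(); f=imaging.grab_frame(name)
    if name=="wrist":
        T=np.eye(4); T[:3,:3]=R.from_rotvec(s["eef_rot"]).as_matrix(); T[:3,3]=s["eef_pos"]
        f["extrinsics"]=T@f["tool_from_camera"]
    return f
def foc(f): return f["pixels"].shape[0]/2/np.tan(np.radians(f["fov_y"]/2))
def to_plane(f,px,z):
    px=np.atleast_2d(px).astype(float); F=foc(f)
    d=np.c_[(px[:,0]-f["cx"])/F,-(px[:,1]-f["cy"])/F,-np.ones(len(px))]@f["extrinsics"][:3,:3].T
    o=f["extrinsics"][:3,3]; z=np.broadcast_to(z,len(px))
    return o+d*((z-o[2])/d[:,2])[:,None]
def proj(f,P):
    p=(np.atleast_2d(P)-f["extrinsics"][:3,3])@f["extrinsics"][:3,:3]; F=foc(f)
    return np.c_[f["cx"]+F*p[:,0]/-p[:,2], f["cy"]-F*p[:,1]/-p[:,2]]
def ori(yaw):  # tool down; tool y axis (closing line) at world angle yaw
    y=np.array([np.cos(yaw),np.sin(yaw),0]); z=np.array([0,0,-1.]); x=np.cross(y,z)
    return R.from_matrix(np.c_[x,y,z]).as_rotvec()
E
python3 - <<'E'
from h import *
f=cam("top"); k=1.5625
np.set_printoptions(precision=1,suppress=True)
q=lambda p,z: to_plane(f,np.array(p)/k,z)
d=q([(347,124),(466,113),(477,224),(355,235)],162); print("deck",d, np.linalg.norm(np.roll(d,-1,0)-d,axis=1))
p=q([(367,320),(481,313)],148);print("panel top",p,np.linalg.norm(p[1]-p[0]))
print("cart top corners",q([(185,323),(245,304),(262,350),(198,368)],20))
print("rib ends",q([(216,322),(226,352)],46))
print("grip,ptr",q([(439,181)],216),q([(389,178)],173))
print(R.from_rotvec(monitor.sense()["eef_rot"]).as_matrix())
E
```

```text
deck [[ 781.8   95.1  162. ]
 [ 798.7 -101.9  162. ]
 [ 612.7 -117.   162. ]
 [ 596.2   82.2  162. ]] [197.7 186.6 199.9 186.1]
panel top [[ 457.9   64.   148. ]
 [ 468.  -122.9  148. ]] 187.091820225002
cart top corners [[460.  409.   20. ]
 [494.4 298.   20. ]
 [409.  265.7  20. ]
 [376.8 383.4  20. ]]
rib ends [[460.4 343.4  46. ]
 [406.1 324.5  46. ]]
grip,ptr [[669.8 -52.4 216. ]] [[687.3  26.  173. ]]
[[ 1.   0.3 -0. ]
 [ 0.3 -1.   0. ]
 [ 0.  -0.  -1. ]]
```

```bash
python3 - <<'E'
from h import *
np.set_printoptions(precision=1,suppress=True)
fingers.set_gripper(60,20)
ctrl.movep([434,336,250],ori(0.3-np.pi/2))
s=monitor.sense();print(s["clock"],s["eef_pos"])
f=cam("wrist"); cv2.imwrite("pics/w1.png",f["pixels"])
np.save("w1.npy",f["extrinsics"])
print(proj(f,[[434,336,46],[434,336,20]]))
E
```

```text
4.1667 [434.5 335.4 250. ]
[[253.5 182.1]
 [253.5 175.5]]
```

View pics/w1.png

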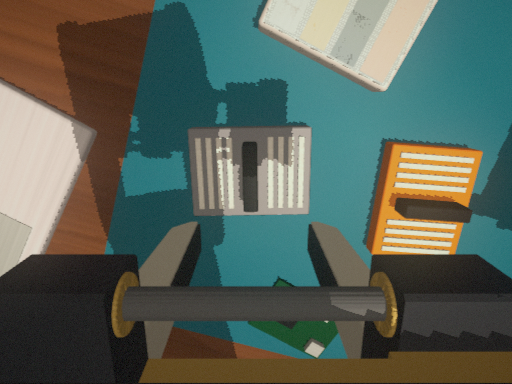

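The close view shows the grey panel spanning (189..311, 127..216), with a black rib at (250, 142..212), almost aligned with the gripper. It's the right cartridge, and the orange one is to the right at (430,200).

```bash
python3 - <<'E'
from h import *
np.set_printoptions(precision=2,suppress=True)
f=cam("wrist")
c=to_plane(f,[(189,130),(310.5,127),(310,213.5),(192.5,216)],20); m=c.mean(0); print(c,m)
e=c[1]-c[0]+c[2]-c[3]; yaw=np.arctan2(e[1],e[0]); print("closing yaw",yaw, np.linalg.norm(np.roll(c,-1,0)-c,axis=1))
print("rib",to_plane(f,[(250,177)],46))
r=to_plane(f,[(250,177)],46)[0]
x,y=(m[0],0.5*(m[1]+r[1])) 
o=ori(yaw)
ctrl.line_to([x,y,150],o,v=150)
ctrl.line_to([x,y,41+65],o,v=80)
fingers.set_gripper(8,25)
s=monitor.sense();print(s["clock"],s["eef_pos"],s["opening"],s["grip_force"],s["wrist_force"])
ctrl.line_to([x,y,330],v=200)
s=monitor.sense();print(s["clock"],s["eef_pos"],s["opening"],s["grip_force"],s["wrist_force"])
np.save("grasp.npy",[x,y,yaw])
f=cam("top"); cv2.imwrite("pics/t2.png",cv2.resize(f["pixels"][20:240,190:350],None,fx=4,fy=4)[:600] if 0 else cv2.resize(f["pixels"][60:220,190:350],None,fx=3.7,fy=3.7,interpolation=cv2.INTER_CUBIC))
E
```

```text
[[458.67 408.67  20.  ]
 [495.89 297.84  20.  ]
 [412.52 268.19  20.  ]
 [373.91 383.79  20.  ]] [435.25 339.62  20.  ]
closing yaw -1.2476478445403816 [116.92  88.49 121.88  88.35]
rib [[437.71 340.51  46.  ]]
6.575 [435.26 340.05 106.03] 13.75450658886977 24.991333186626434 [-0.15  0.36  0.55]
7.8417 [434.7  339.79 328.66] 13.685109989095935 24.991327822208405 [-0.   -0.28 -2.57]
```

View pics/t2.png

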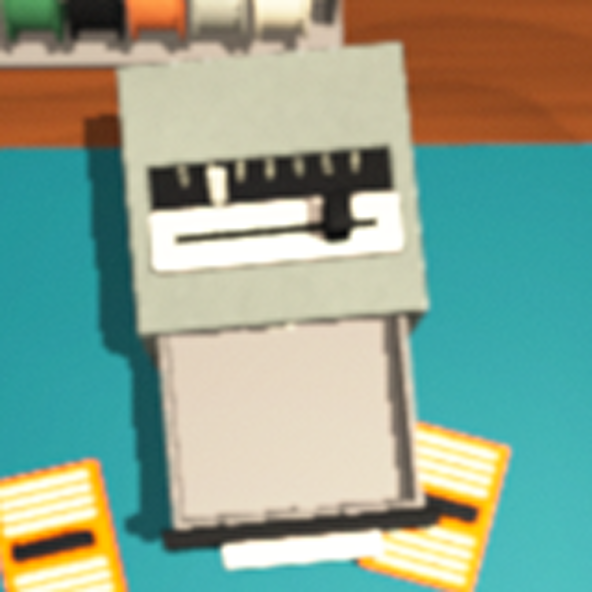

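Cartridge gripped (13.7 mm, the rib's thickness). In the crop, the lip's front edge runs (224,568)–(382,556), the tray floor's front edge (185,522)–(413,497), the pointer is at (218,185) with its tip about (220,203), and the grip is at (338,210).

```bash
python3 - <<'E'
from h import *
np.set_printoptions(precision=2,suppress=True)
f=cam("top")
q=lambda p,z: to_plane(f,np.array(p)/3.7+[190,60],z)
d=q([(119,70),(402,43),(428,305),(141,334)],162)
yd=(d[0]-d[1])+(d[3]-d[2]); yaw=np.arctan2(-yd[0],yd[1])
xd=(d[0]-d[3])+(d[1]-d[2]); yaw2=np.arctan2(xd[1],xd[0]); print(d,yaw,yaw2)
yaw=(yaw+yaw2)/2; c,s=np.cos(yaw),np.sin(yaw); Rm=np.array([[c,-s],[s,c]])
O=d[:,:2].mean(0)-5*Rm[:,0]; print("O",O,yaw)
L=lambda P:(P[:,:2]-O)@Rm
print("deck",L(d)); print("lip",L(q([(224,568),(382,556)],142)))
print("floorfront",L(q([(185,522),(413,497)],97)))
print("floor/walltops",L(q([(160,345),(180,528),(405,318),(425,497)],130)))
print("track",L(q([(150,212),(403,194),(403,248),(156,271)],176)))
print("ptr",L(q([(219,204),(217,168)],[173,173])),"grip",L(q([(338,203)],216)))
np.save("ext.npy",[*O,yaw])
E
```

```text
[[ 782.99   94.89  162.  ]
 [ 800.55 -102.98  162.  ]
 [ 615.1  -118.04  162.  ]
 [ 596.51   79.92  162.  ]] 0.09111313903437625 0.08057179893858302
O [693.81 -11.98] 0.08584246898647963
deck [[ 98.01  98.83]
 [ 98.55 -99.81]
 [-87.51 -98.92]
 [-89.06  99.9 ]]
lip [[-254.33   58.12]
 [-256.27  -51.96]]
floorfront [[-217.56   84.07]
 [-214.9   -83.02]]
floor/walltops [[ -92.14   89.07]
 [-223.2    86.6 ]
 [ -89.16  -86.33]
 [-217.53  -87.44]]
track [[ -8.38  85.53]
 [-12.21 -87.74]
 [-49.48 -83.95]
 [-49.48  85.07]]
ptr [[-6.45 38.07]
 [18.73 37.13]] grip [[-25.1  -39.36]]
```

```bash
python3 - <<'E'
from h import *
np.set_printoptions(precision=2,suppress=True)
ox,oy,yaw=np.load("ext.npy"); c,s=np.cos(yaw),np.sin(yaw)
W=lambda x,y,z:[ox+c*x-s*y,oy+s*x+c*y,z]
o=ori(yaw-np.pi/2)
ctrl.movep(W(-158,0,330),o)
ctrl.line_to(W(-158,0,225),o,v=150)
ctrl.line_to(W(-158,0,208),v=60); ctrl.dwell(.15)
f0=monitor.sense()["wrist_force"]; print(f0, monitor.sense()["eef_pos"])
z=208
while z>198:
    z-=1; ctrl.line_to(W(-158,0,z),v=30); st=monitor.sense()
    if st["wrist_force"][2]-f0[2]>1.5: break
print(z,st["eef_pos"],st["wrist_force"],st["clock"])
fingers.set_gripper(40,20); ctrl.dwell(.1)
ctrl.line_to(W(-158,0,300),v=200)
print(monitor.sense()["clock"])
f=cam("wrist"); g=cam("side")
cv2.imwrite("pics/w3.png",np.hstack([f["pixels"],cv2.resize(g["pixels"][130:260,170:310],(414,384))])[:,:926])
cv2.imwrite("pics/w3.png",cv2.resize(cv2.imread("pics/w3.png"),(800,332)))
E
```

```text
[ 0.25 -0.54 -2.81] [536.55 -25.61 208.21]
202 [536.95 -25.48 202.98] [0.07 1.03 5.79] 12.2917
13.6833
```

View pics/w3.png

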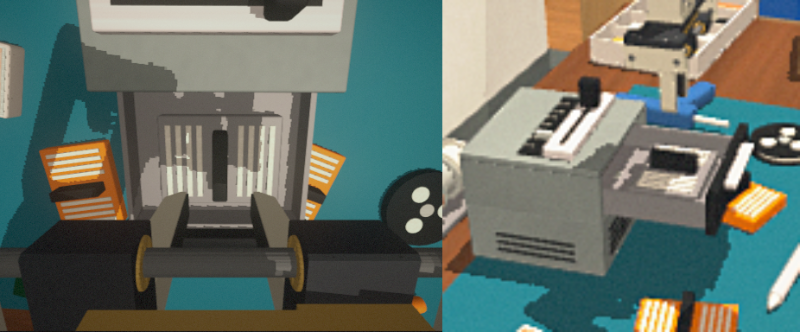

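The cartridge lies flat and square in the front of the tray. Next I push on the lip with closed fingers, slowing down at the catch and watching the force.

```bash
python3 - <<'E'
from h import *
np.set_printoptions(precision=2,suppress=True)
ox,oy,yaw=np.load("ext.npy"); c,s=np.cos(yaw),np.sin(yaw)
W=lambda x,y,z:[ox+c*x-s*y,oy+s*x+c*y,z]
ex=np.array([c,s,0]); Z=202
ctrl.line_to(W(-290,0,300),ori(yaw-np.pi/2),v=250); fingers.set_gripper(0,20)
ctrl.line_to(W(-285,0,Z),v=150); ctrl.dwell(.1)
f0=monitor.sense()["wrist_force"]@ex
ctrl.line_to(W(-155,0,Z),v=60)
st=monitor.sense(); print("pre",st["clock"],st["eef_pos"],st["wrist_force"]@ex-f0)
x=-155; log=[]
while x<-116:
    x+=1; ctrl.line_to(W(x,0,Z),v=25); st=monitor.sense(); F=st["wrist_force"]@ex-f0
    log.append((x,round(F,1)))
    if F<-15 : break
print(log,st["clock"])
E
```

```text
pre 18.475 [539.36 -25.17 202.15] 0.12754909532814657
[(-154, np.float64(-0.8)), (-153, np.float64(-0.8)), (-152, np.float64(-0.5)), (-151, np.float64(-0.7)), (-150, np.float64(0.2)), (-149, np.float64(-0.5)), (-148, np.float64(-0.7)), (-147, np.float64(-3.9)), (-146, np.float64(-5.8)), (-145, np.float64(-5.3)), (-144, np.float64(-5.3)), (-143, np.float64(-5.6)), (-142, np.float64(-3.5)), (-141, np.float64(-3.8)), (-140, np.float64(-3.0)), (-139, np.float64(-2.5)), (-138, np.float64(-1.3)), (-137, np.float64(-1.6)), (-136, np.float64(-1.3)), (-135, np.float64(0.6)), (-134, np.float64(-0.1)), (-133, np.float64(-1.1)), (-132, np.float64(-0.3)), (-131, np.float64(1.1)), (-130, np.float64(-0.9)), (-129, np.float64(0.3)), (-128, np.float64(-1.8)), (-127, np.float64(-4.4)), (-126, np.float64(-9.8)), (-125, np.float64(-12.4)), (-124, np.float64(-14.6)), (-123, np.float64(-18.5))] 26.475
```

The force peaked around 6 N at the catch, fell off, then rose at the end stop, so the drawer is home. I'll back off and look at the track from above.

```bash
python3 - <<'E'
from h import *
np.set_printoptions(precision=2,suppress=True)
ox,oy,yaw=np.load("ext.npy"); c,s=np.cos(yaw),np.sin(yaw)
W=lambda x,y,z:[ox+c*x-s*y,oy+s*x+c*y,z]
ctrl.line_to(W(-150,0,202),v=80)
ctrl.line_to(W(-150,0,300),v=200)
fingers.set_gripper(60,15)
ctrl.movep(W(-40,0,370),ori(yaw-np.pi/2))
st=monitor.sense(); print(st["clock"],st["eef_pos"])
f=cam("wrist"); cv2.imwrite("pics/w4.png",f["pixels"]); np.save("w4.npy",f["extrinsics"])
print(proj(f,[W(-30,-39.4,216),W(-6,37.6,173),W(-120,0,142)]))
E
```

```text
29.25 [653.36 -15.35 368.79]
[[306.38 185.07]
 [211.28 145.07]
 [254.37 248.15]]
```

View pics/w4.png

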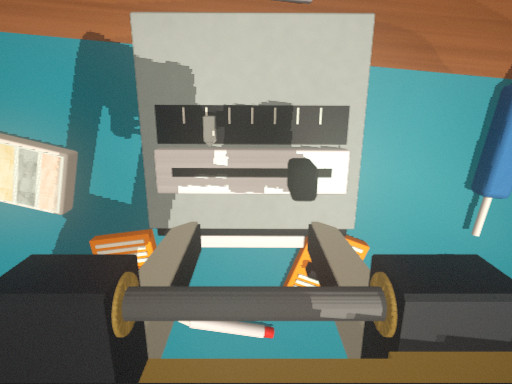

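The drawer is closed flush. The pointer is at (209,130) with its tip at about (210,144), and the grip's top is at about (304,178), both within 2 px of the prediction. I'll zoom in for accuracy.

```bash
python3 -c "
import cv2
i=cv2.imread('pics/w4.png')[95:205,145:360]
cv2.imwrite('pics/w4c.png',cv2.resize(i,None,fx=3.7,fy=3.7,interpolation=cv2.INTER_CUBIC))"
```

```text
(no output)
```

View pics/w4c.png

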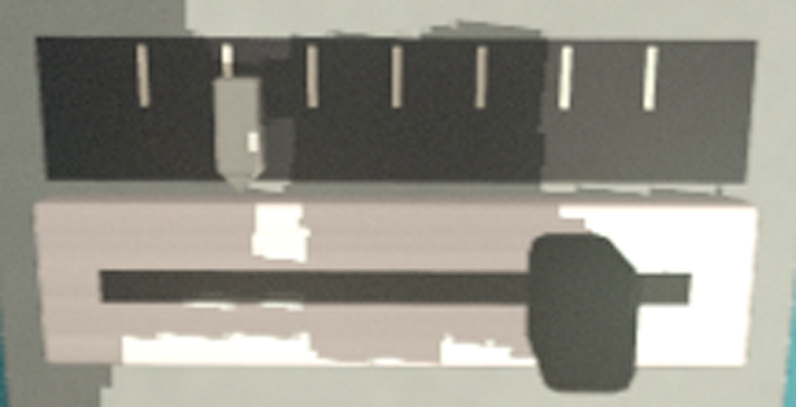

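```bash
cat > m.py <<'E'
from h import *
np.set_printoptions(precision=2,suppress=True)
ox,oy,yaw=np.load("ext.npy"); c,s=np.cos(yaw),np.sin(yaw); Rm=np.array([[c,-s],[s,c]])
W=lambda x,y,z:[ox+c*x-s*y,oy+s*x+c*y,z]
L=lambda P:(np.atleast_2d(P)[:,:2]-[ox,oy])@Rm
E
python3 - <<'E'
from m import *
f=cam("wrist")
q=lambda p,z: L(to_plane(f,np.array(p)/3.7+[145,95],z))
print("ticks",q([(143,75),(397,75),(650,75)],163)); P=q([(238.5,110),(239.5,178)],[173,171]); print("ptr",P)
G=q([(583,233),(583,392)],[216,216]);print("grip",G, q([(530,330),(635,330)],216))
ctrl.line_to(W(-30,-38.5,300),v=200)
ctrl.line_to(W(-30,-38.5,267),v=80)
fingers.set_gripper(15,12)
st=monitor.sense(); print(st["clock"],st["opening"],st["grip_force"],st["wrist_force"],L(st["eef_pos"]))
E
```

```text
ticks [[ 17.89  62.29]
 [ 17.94   2.12]
 [ 17.98 -57.79]]
ptr [[10.61 38.6 ]
 [-5.36 39.23]]
grip [[ -9.85 -35.47]
 [-43.42 -36.89]] [[-30.03 -25.46]
 [-30.01 -46.99]]
31.1667 19.798506208950577 11.996271014213562 [-0.16 -0.27 -0.44] [[-29.98 -38.53]]
```

```bash
python3 - <<'E'
from m import *
ctrl.line_to(W(-30,36.8,267),v=50); ctrl.dwell(.2)
st=monitor.sense(); print(st["clock"],st["opening"],st["wrist_force"],L(st["eef_pos"]))
fingers.set_gripper(50); ctrl.dwell(.1)
ctrl.line_to(W(-30,36.8,300),v=120)
ctrl.line_to(W(-40,36.8,370),v=200)
f=cam("wrist"); np.save("w5.npy",f["extrinsics"]); i=f["pixels"]
x0=145; cv2.imwrite("pics/w5.png",cv2.resize(i[95:255,x0:x0+215],None,fx=3.7,fy=3.7,interpolation=cv2.INTER_CUBIC))
E
```

```text
33.025 20.045814225482584 [3.71 1.21 0.07] [[-29.81  36.88]]
```

View pics/w5.png

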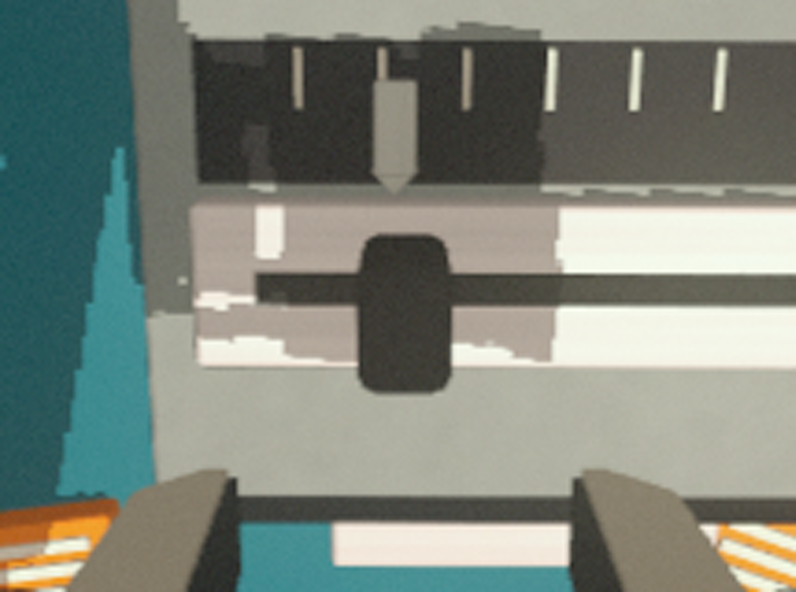

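```bash
python3 - <<'E'
from m import *
f=cam("wrist")
q=lambda p,z: L(to_plane(f,np.array(p)/3.7+[145,95],z))
print("ticks",q([(298,78),(382,65),(467,78),(720,78)],163)); P=q([(395.5,110),(396,185)],[173,171]); print("ptr",P)
print("grip",q([(358,315),(452,315),(405,235),(405,392)],216)); print(L(monitor.sense()["eef_pos"]))
E
```

```text
ticks [[ 18.07  62.26]
 [ 21.08  42.38]
 [ 18.1   22.3 ]
 [ 18.14 -37.49]]
ptr [[11.51 39.14]
 [-6.08 39.06]]
grip [[-25.9   46.51]
 [-25.89  27.35]
 [ -9.36  36.95]
 [-42.42  36.91]]
[[-40.54  36.91]]
```

Seen from straight above, the grip is about 2 mm short of the pointer: 36.9 against 39.1 in the same image, while the arm reads 36.9. I'll nudge it by that amount.

```bash
python3 - <<'E'
from m import *
ctrl.line_to(W(-30,36.9,300),v=200)
ctrl.line_to(W(-30,36.9,267),v=100)
fingers.set_gripper(15,12)
ctrl.line_to(W(-30,39.1,267),v=20); ctrl.dwell(.2)
st=monitor.sense(); print(st["clock"],st["opening"],st["wrist_force"],L(st["eef_pos"]))
fingers.set_gripper(50); ctrl.dwell(.1)
ctrl.line_to(W(-30,39.1,300),v=120)
ctrl.line_to(W(-40,39.1,370),v=200); ctrl.dwell(.2)
f=cam("wrist"); i=f["pixels"]; print(monitor.sense()["clock"])
np.save("w6.npy",f["extrinsics"])
cv2.imwrite("pics/w6.png",cv2.resize(i[95:255,145:360],None,fx=3.7,fy=3.7,interpolation=cv2.INTER_CUBIC))
E
```

```text
36.8667 19.6319755714052 [-0.21 -1.38  2.69] [[-29.9   39.04]]
38.8333
```

View pics/w6.png

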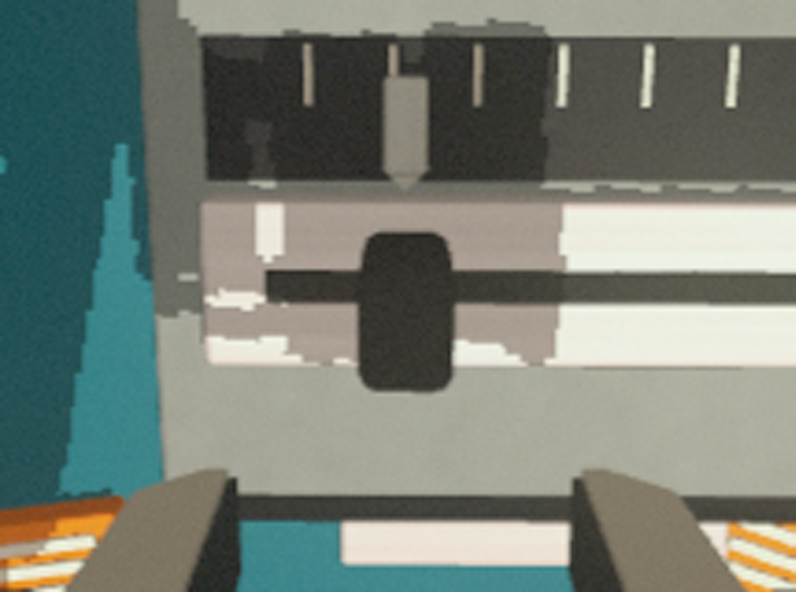

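The pointer's centre (406) and the grip's centre (406) now line up directly under the camera, the drawer is still flush, and the fingers are clear.

```bash
python3 -c "
from h import *
print(ticket.finish_job())"
```

```text
the job is handed in; nothing more can be done
None
```

The job is handed in at about 39 s of the 64 s allowed: the cartridge was lowered flat into the drawer, the drawer was pushed home past its catch, and the airflow grip is level with the pointer in the last image, with everything released.

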